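# Put the awl away and latch the findings tray

## Task

Lay the awl down flat in the empty front well of the open cabinet tray, then push the tray in by its front until the push-push latch catches, and let go. Check that it stays shut; if it springs back out, press it again. Press gently and feel for the latch: do not drop the awl, do not force the tray against its stop, and leave everything else on the bench where it is.

Things in the scene. Friction and masses are not known exactly. Their poses are not given: they have to be found in the camera images.
- cabinet: Low plywood findings cabinet fixed on the bench, 280 deep (x) x 260 wide (y) x 66 mm high. Origin: centre of its underside. Its front, with the tray, faces its own -x; the tray is pushed in along its +x. Cheeks 12 mm thick. Its top board stops 28 mm behind the cheeks' front edges, so fingers pointing down can follow the tray's front in between the cheeks.
- tray (a joint): How far the tray stands out, in m: 0 = front board flush with the cheeks' front edges, positive = out (starts 0.085 to 0.115, at most 0.12). Slides with about 2 N of friction. Over the last 22 mm before its latched place a sprung ejector pushes out with 5 to 12 N. Latched, it rests between -0.010 and +0.006, in each cabinet elsewhere; unlatched, it springs out 22 mm or more beyond that.
- cabinet_mouth (a point): Fixed point midway between the front edges of the cheeks, 34 mm above the bench. The push-push latch is hidden inside at the back. To latch, press the tray 6 to 7 mm past its latched place (12 to 15 N): there a rubber buffer stiffens it by 7 N per mm. Press slowly until about 17 N is felt, then let go: it comes back 7 mm and holds. Pressed so again, it releases. Over 22 N does damage.
- tray_front (a point): Middle of the outer face of the tray's front board, where it is pushed: a plain board without handle, waxed smooth, 230 wide, 44 high, 14 mm thick, lower edge 8 and upper edge 52 mm above the bench; this point is 34 mm above the bench. Axes as the cabinet's; moves with the tray.
- tray_well (a point): Middle of the floor of the tray's empty front well, 14 mm above the bench; the front board's outer face is 59 mm ahead of it. The well is 90 (cabinet x) x 208 (y) mm inside, open above while the tray stands out; front board 38, other walls 26 to 28 mm above the floor. Behind its rear wall lie compartments of tacks, already full. Axes as the cabinet's; moves with the tray.
- awl: Shoemaker's awl lying on the green mat (3 mm thick): eight-sided pale wooden haft 76 mm long, 26 mm across flats, 16 mm taper, brass ferrule, steel spike 5 mm thick; 155 mm in all, 60 to 130 g. Origin: mid-length, underside; x runs towards the point. It fits the well only lying across the tray, point to either side. The round wooden tool without a spike is not it.
- awl_grip (a point): Middle of the awl's haft, on its axis, 40 mm behind the awl's origin and 13 mm above its underside: the place to grip, across the flats.
- awl_tip (a point): Point of the awl's spike, on its axis, 77.5 mm ahead of the awl's origin and 13 mm above its underside.
- burnisher: Round wooden edge burnisher, 150 mm long, 30 mm thick at most, no spike, lying on the same mat. Bystander. Origin at mid-length, underside.
- wax_tin: Flat closed round tin, 75 mm wide and 25 mm high, standing on the rear half of the cabinet's top. Bystander. Origin at the centre of its underside.
- tack_tin: Open round tin of tacks, 68 mm wide and 26 mm high, near the robot. Bystander. Origin at the centre of its underside.
- last: Wooden shoe last, 250 x 84 x 92 mm, standing on its sole behind the mat. Bystander. Origin under its middle.
- pincers: Steel lasting pincers, 200 mm long, lying to the right of the robot. Bystander. Origin at mid-length, underside.
- glue_can: Steel can, 84 mm wide and 105 mm high, to the left of the mat. Bystander. Origin at the centre of its underside.
- hammer: Shoemaker's hammer, 265 mm long, lying on a marble slab at the right. Bystander. Origin near mid-length, underside.
Not all that is in view belongs to the job. What is shaped like the awl but black is not meant.

How it is judged (in metres and radians):
On the way, in this order (a step that is already met when the one before it is completed fails the run):
1. the awl lies flat in the front well of the tray, let go (x of awl_grip in the frame of tray_well between -0.036 and 0.036 m and y of awl_grip in the frame of tray_well between -0.095 and 0.095 m and z of awl_grip in the frame of tray_well between 0.005 and 0.022 m and x of awl_tip in the frame of tray_well between -0.046 and 0.046 m and y of awl_tip in the frame of tray_well between -0.106 and 0.106 m and z of awl_tip in the frame of tray_well between 0.005 and 0.026 m and contact force between the fingers and awl below 0.1 N), for 0.2 s.
2. the tray, let go, stays in at its latch (value of joint tray below 0.009 m and velocity of joint tray between -0.005 and 0.005 m/s and contact force between the fingers and cabinet below 0.1 N), for 0.3 s.
At the end, for the whole second after the job is handed in: The tray is latched: untouched and still, its front no more than 9 mm proud of flush (unlatched, it stands 12 mm out or more); the awl lies flat and still in its front well, haft and point within the well's walls (all of step 1 and all of step 2 and linear speed of awl below 0.02 m/s).
It fails at once if more than 22 N between the gripper or arm and the tray or cabinet (contact force between any of the fingers, the arm and cabinet above 22 N).
It fails at once if the awl dropped: it falls free of the fingers by more than about 25 mm (contact force between the fingers and awl below 0.1 N and linear speed of awl above 0.7 m/s).
It fails at once if another loose thing on the bench moved by more than 30 mm (distance of any of burnisher, wax_tin, tack_tin, last, pincers, glue_can, hammer from where it was at the start of the episode above 0.03 m).
It also fails if it takes over 58 s, if anything falls off the work surface, if the arm or the gripper's body presses on something with over 40 N, if the wrist force passes 120 N, or if a joint passes its speed limit or range.

## Robot

A 7-joint arm with a two-finger parallel gripper is mounted at the origin on the work surface. World frame = base frame: x ahead of the robot, y to its left, z up, the work surface at z = 0. Lengths are in m, angles in degrees, forces in N, time in s.
With the tool pointing down it reaches from about 0.425 to 0.875 m from the base axis. Payload 4.7 kg.
Tool frame: the origin (TCP) lies between the finger pads; the fingertips stand 8 mm ahead of it and the grasp point (between the pads) lies 11 mm behind it (env.tip_extent is the distance from the TCP to the fingertips, in m); z points along the fingers, y is the line along which they close (so a half turn about z gives the same grasp; the last joint's range is limited). The gripper opens to 87 mm and grips with 3 to 60 N. Pads are 19 mm wide; open, the fingers measure 117 mm over their backs; the gripper's body (75 mm by 190 mm) begins 51 mm behind the grasp point.
Start: joints at [68.016, 18.392, -4.016, 83.108, 1.295, 78.541, -3.26], TCP at [0.252, -0.599, 0.231] pointing down, gripper open.
Joint ranges: [-163.93, 163.93], [-17.29, 119.83], [-79.2, 71.16], [3.27, 140.29], [-89.18, 269.18], [5.43, 117.66], [-154.24, 154.24]. Speed limits (degrees/s): [147.25, 147.25, 180, 180, 180, 180, 180].

## Interface

Orientations are given as [roll, pitch, yaw] about the fixed x, y, z axes, in that order (R = Rz(yaw) Ry(pitch) Rx(roll)).
In Python, from cell import sensors, vision, workorder, env gives the robot as it stands.
- The arm moves only by the tool drive_tool, never from a script. Its argument "moves" is a list of rows, each an object of numbers: "x", "y", "z": the shift along the tool's x, y, z in mm; "rx", "ry", "rz": the turn, a rotation vector about the tool's x, y, z in rad; "fingers": the closure, from -1 (fully open) to 1 (shut). In form: [{"x": .., "y": .., "z": .., "rx": .., "ry": .., "rz": .., "fingers": ..}, ...]. A call has 1 to 20 rows; each row is the pose to reach, as a shift and turn from the pose commanded when the call began, along the tool's axes at that moment; what a row does not reach only later rows make up. A row lasts 1/8 s, in which the tool goes at most 62.5 mm and 10.7 degrees, less where a joint would pass 70% of its speed; a pose out of reach is approached as far as the arm can. A call with a gripper value outside its range is refused whole. The fingers move at their own pace and stop on an object; "force" is the grip in N (left out, the last holds). Time passes only in rows, so rows that repeat a pose let the fingers close. It gives the time, the measured TCP pose, the force, the opening and the grip force at its end, in the units of the state.
- sensors.get_obs(): the state, without advancing time (a new reading comes with each control period).
- vision.read_camera(name): name is "side" or "top"; returns a dict with "image" (384x512x3 uint8, red, green, blue), "fx", "fy", "cx", "cy" (pixels), "R" (3x3) and "t" (3): a world point X has camera coordinates R X + t. Camera axes: x right, y down, z forward; pixel columns grow to the right and rows downward; lengths in m; the calibration is good to about 2 mm. A picture is of the moment at which its call begins. There is no depth.
- workorder.sign_off(): hands the job in; it is judged then, once.
The state is a dict: "time_s": time; "qpos": joint angles; "joint_velocities": joint speeds; "effort": joint torques, N m; "tool_pos": TCP position; "tool_rot": TCP orientation; "force": force on the tool from outside, world axes, zero at the start; "wrist_torque": the same for the moment, N m; "grip_width": finger opening in m; "grasp_force": force on a finger pad.
Only numpy, scipy, OpenCV 4.12 (cv2) and the standard library are available. Lean on these libraries where they do the work, as an engineer would, in place of code of your own. Each camera call takes 0.05 s, during which the arm holds its last target. There are 200 camera calls.

## Working session

There is one attempt and no reset: what is moved stays moved. The work goes in short steps, Python scripts to look and compute and a tool call to move; the robot and the scene stay as the last step left them, time stands still between calls to the robot, and variables do not carry over. Pictures are saved under pics/ and viewed, at most 10 in all, crops included, and the job is handed in when it is done.

Besides the shell and the picture viewer there is one more tool, called after ">>>" as name(argument=value, ...) on one line, values as JSON. drive_tool: Moves the arm, as the interface text tells. Its arguments: {"type":"object","properties":{"moves":{"type":"array"},"force":{"type":"number"}},"required":["moves"]}

```bash
mkdir -p pics; cat > h.py <<'E'
import numpy as np, cv2
from cell import sensors, vision, workorder, env
def cam(n):
    return vision.read_camera(n)
def ray(c,u,v):
    R=np.array(c["R"]);t=np.array(c["t"])
    d=R.T@np.array([(u-c["cx"])/c["fx"],(v-c["cy"])/c["fy"],1.]);return -R.T@t,d
def onz(c,u,v,z):
    o,d=ray(c,u,v);return o+d*(z-o[2])/d[2]
def proj(c,X):
    p=np.array(c["R"])@np.array(X)+np.array(c["t"]);return np.array([c["fx"]*p[0]/p[2]+c["cx"],c["fy"]*p[1]/p[2]+c["cy"]])
def save(c,n): cv2.imwrite("pics/"+n,c["image"][:,:,::-1])
E
python3 - <<'E'
from h import *
for n in("side","top"):
    c=cam(n);save(c,n+"0.png");np.save(n+"0.npy",c,allow_pickle=True)
    o,d=ray(c,256,192);print(n,o,d,c["fx"])
o=sensors.get_obs();print(o)
E
```

```text
side [0.44490113 0.85864109 0.9219444 ] [ 0.08080303 -0.7222309  -0.68695   ] 383.5427818732789
top [ 0.21605261 -0.01538198  1.9508754 ] [ 0.18413727  0.01892798 -0.982889  ] 492.0389934601709
{'time_s': 0.1, 'qpos': array([68.01537437, 18.43515526, -4.0161599 , 83.16841629,  1.29565867,
       78.54152047, -3.26060122]), 'joint_velocities': array([ 0.06454069, -0.08707849,  0.01790829, -0.13148712, -0.03767873,
        0.0205217 , -0.03414805]), 'effort': array([ 1.29260666e-04, -4.92571020e+01, -4.05642008e-01, -3.13399279e+01,
       -6.42148918e-02,  3.94851691e-02,  5.12520467e-05]), 'tool_pos': array([ 0.25157407, -0.59881023,  0.22956267]), 'tool_rot': array([-1.79900181e+02,  5.96738140e-03,  2.27943631e+01]), 'force': array([-0.14339264, -0.56497829, -0.60928271]), 'wrist_torque': array([ 0.01691731,  0.03085562, -0.0568637 ]), 'grasp_force': 0.0, 'grip_width': 0.08740937158212375}
```

View pics/top0.png

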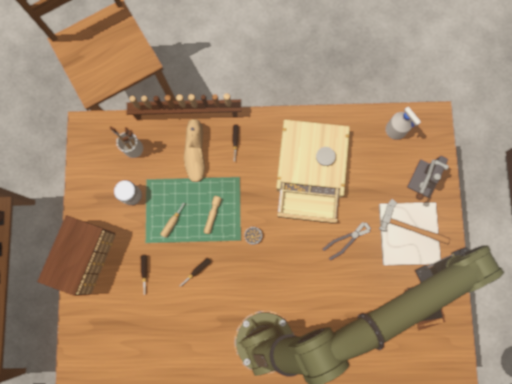

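View pics/side0.png

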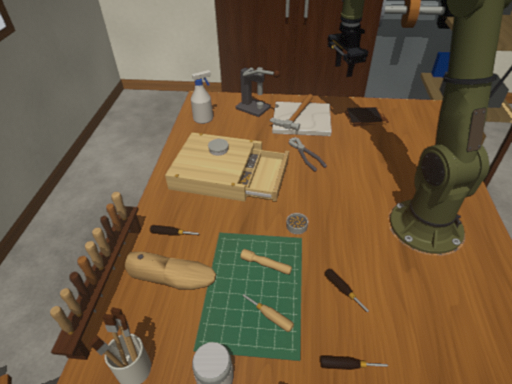

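Candidates for the awl on the top image:
- Pale tool with a spike on the mat, at (173,220) in top and (268,312) in side. This matches the description.
- Pale burnisher at (212,214), which has no spike.
- Black awls at (198,271), (144,272) and (235,142).

The open tray is at about (310,205) in top. One close crop will check the choice, alongside masks for measuring.

```bash
python3 - <<'E'
from h import *
T=np.load("top0.npy",allow_pickle=True).item();S=np.load("side0.npy",allow_pickle=True).item()
a=cv2.resize(T["image"][172:247,142:247],None,fx=3.8,fy=3.8,interpolation=cv2.INTER_CUBIC)
b=cv2.resize(T["image"][112:232,268:360],None,fx=4.3,fy=4.3,interpolation=cv2.INTER_CUBIC)
s=cv2.resize(S["image"][280:340,230:305],None,fx=4,fy=4,interpolation=cv2.INTER_CUBIC)
im=np.zeros((540,800,3),np.uint8);im[:285,:399]=a[:285,:399];im[290:530,:300]=s;im[:516,402:797]=b[:,:395]
cv2.imwrite("pics/crop.png",im[:,:,::-1])
for n,c,(x0,y0,x1,y1) in(("top",T,(155,195,192,245)),("side",S,(240,288,297,336))):
    r=c["image"][y0:y1,x0:x1].astype(int)
    # not mat: green is not dominating
    m=((r[:,:,0]>r[:,:,1]+15)).astype(np.uint8)
    k,l,st,ce=cv2.connectedComponentsWithStats(m)
    i=1+np.argmax(st[1:,4]);print(n,st[i],ce[i]+[x0,y0])
    p=np.argwhere(l==i)[:,::-1].astype(np.float32)+[x0,y0]
    (vx,vy,cx,cy)=cv2.fitLine(p.astype(np.float32),cv2.DIST_L2,0,.01,.01).ravel();d=np.array([vx,vy])
    q=(p-[cx,cy])@d; print(d,q.min(),q.max())
    for e in(q.min(),q.max()):
        u=np.array([cx,cy])+e*d;print(" end",u,onz(c,*u,.016))
    for s0 in np.arange(np.floor(q.min()),q.max(),3):
        w=(q>=s0)&(q<s0+3);print(round(s0),w.sum(),end="; ")
    print()
E
```

```text
top [  6  18  18  24 158] [169.55063291 225.03797468]
[ 0.5475568 -0.8367685] -12.470303543585032 14.15195589445284
 end [162.72242894 235.47273642] [0.41381609 0.39407454 0.016     ]
 end [177.29962859 213.19606811] [0.50115642 0.33684767 0.016     ]
-13 13; -10 21; -7 20; -4 19; -1 21; 2 19; 5 18; 8 15; 11 11; 14 1; 
side [ 17  15  36  28 380] [275.48947368 316.92105263]
[0.82201326 0.5694684 ] -22.556720653374214 19.058971246879082
 end [256.94754798 304.07571188] [0.50682994 0.33299775 0.016     ]
 end [291.1561985  327.77453249] [0.41517286 0.39106727 0.016     ]
-23 12; -20 16; -17 21; -14 25; -11 30; -8 32; -5 30; -2 31; 1 31; 4 31; 7 32; 10 32; 13 30; 16 26; 19 1;
```

View pics/crop.png

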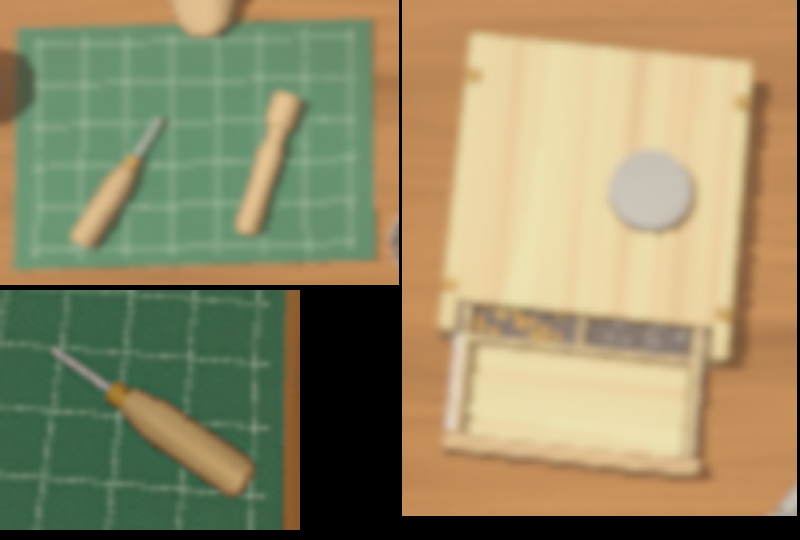

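The crop confirms it. The pale haft, brass ferrule and steel spike are the awl, with its tip near top (185,203) and side (243,294). The burnisher lies to its right without a spike. The tray's front well is empty and faces the robot.

```bash
python3 - <<'E'
from h import *
T=np.load("top0.npy",allow_pickle=True).item();S=np.load("side0.npy",allow_pickle=True).item()
def tp(x,y,z): return onz(T,268+(x-402)/4.3,112+y/4.3,z)
P={k:tp(*v) for k,v in dict(bl=(470,35,.066),br=(752,62,.066),fl=(441,328,.066),fr=(729,362,.066),tl=(443,452,.052),tr=(700,475,.052),wbl=(470,345,.040),wbr=(695,358,.04),wfl=(468,430,.052),wfr=(692,455,.052)).items()}
for k,v in P.items(): print(k,v.round(4))
for a,b in(("bl","fl"),("br","fr"),("bl","br"),("fl","fr"),("tl","tr")):
    d=P[b]-P[a];print(a,b,np.linalg.norm(d).round(4),np.degrees(np.arctan2(d[1],d[0])).round(2))
print("tip",onz(T,142+165/3.8,172+118/3.8,.016),onz(S,243,294.5,.016))
# side zoom of the tray
s=cv2.resize(S["image"][125:210,160:300],None,fx=5.5,fy=5.5,interpolation=cv2.INTER_CUBIC);cv2.imwrite("pics/tray.png",s[:,:,::-1])
E
```

```text
bl [ 0.8582 -0.0968  0.066 ]
br [ 0.8247 -0.3568  0.066 ]
fl [ 0.5817 -0.0616  0.066 ]
fr [ 0.5435 -0.3206  0.066 ]
tl [ 0.4702 -0.0603  0.052 ]
tr [ 0.4432 -0.2913  0.052 ]
wbl [ 0.5702 -0.0884  0.04  ]
wbr [ 0.5526 -0.294   0.04  ]
wfl [ 0.4897 -0.0836  0.052 ]
wfr [ 0.4616 -0.285   0.052 ]
bl fl 0.2787 172.74
br fr 0.2836 172.67
bl br 0.2622 -97.34
fl fr 0.2618 -98.4
tl tr 0.2325 -96.66
tip [0.54120335 0.30457346 0.016     ] [0.54690379 0.30785132 0.016     ]
```

View pics/tray.png

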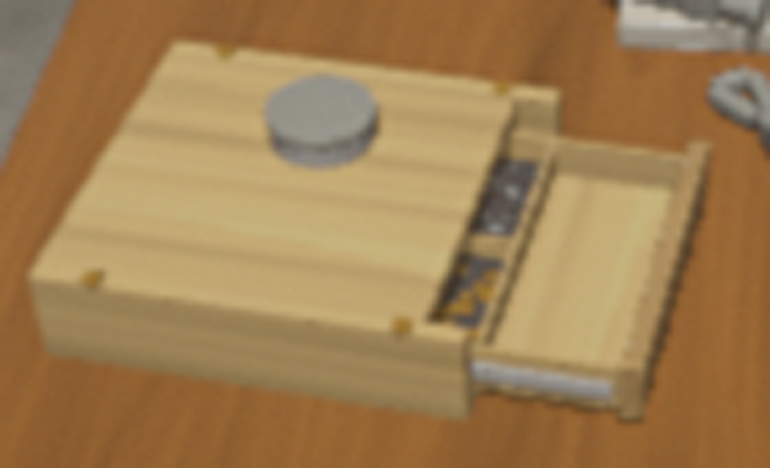

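The tray view agrees: an empty well, with the front board's corners at side (288.7,152) and (276,193). Now a helper that turns a target pose into tool shifts.

```bash
cat >> h.py <<'E'
def to(p,yaw):
    o=sensors.get_obs();q=np.radians(o["tool_rot"][2]);d=np.array(p)-o["tool_pos"]
    dy=(yaw-o["tool_rot"][2]+180)%360-180
    print("x %.1f y %.1f z %.1f rz %.3f"%(1e3*(d[0]*np.cos(q)+d[1]*np.sin(q)),1e3*(d[0]*np.sin(q)-d[1]*np.cos(q)),-1e3*d[2],-np.radians(dy)),"force",o["force"].round(1))
E
python3 - <<'E'
from h import *
S=np.load("side0.npy",allow_pickle=True).item()
a=onz(S,288.7,151.9,.052);b=onz(S,276.6,193,.052);print(a,b,(a+b)/2)
to([.56,-.18,.25],82.7)
E
```

```text
[ 0.44777224 -0.28121535  0.052     ] [ 0.47921779 -0.05689204  0.052     ] [ 0.46349501 -0.16905369  0.052     ]
x 446.6 y -266.6 z -20.4 rz -1.046 force [-0.1 -0.6 -0.6]
```

>>> drive_tool(moves=[{"x":50,"y":-30,"z":-3,"rz":-0.12,"fingers":-1},{"x":100,"y":-60,"z":-6,"rz":-0.24,"fingers":-1},{"x":150,"y":-90,"z":-9,"rz":-0.36,"fingers":-1},{"x":200,"y":-120,"z":-12,"rz":-0.48,"fingers":-1},{"x":250,"y":-150,"z":-15,"rz":-0.6,"fingers":-1},{"x":300,"y":-180,"z":-18,"rz":-0.72,"fingers":-1},{"x":350,"y":-210,"z":-20,"rz":-0.84,"fingers":-1},{"x":400,"y":-240,"z":-20,"rz":-0.96,"fingers":-1},{"x":447,"y":-267,"z":-20,"rz":-1.046,"fingers":-1},{"x":447,"y":-267,"z":-20,"rz":-1.046,"fingers":-1},{"x":447,"y":-267,"z":-20,"rz":-1.046,"fingers":-1},{"x":447,"y":-267,"z":-20,"rz":-1.046,"fingers":-1}])

```text
invalid input at $.moves[0]: expected keys x, y, z, rx, ry, rz, fingers
```

```bash
python3 - <<'E'
from h import *
print(sensors.get_obs()["tool_pos"],sensors.get_obs()["qpos"])
to([.446,.3715,.12],146.3)
E
```

```text
[ 0.25157407 -0.59881023  0.22956267] [68.01537437 18.43515526 -4.0161599  83.16841629  1.29565867 78.54152047
 -3.26060122]
x 555.2 y -819.2 z 109.6 rz -2.156 force [-0.1 -0.6 -0.6]
```

All keys are needed.

>>> drive_tool(moves=[{"x":50,"y":-30,"z":-3,"rx":0,"ry":0,"rz":-0.12,"fingers":-1},{"x":100,"y":-60,"z":-6,"rx":0,"ry":0,"rz":-0.24,"fingers":-1},{"x":150,"y":-90,"z":-9,"rx":0,"ry":0,"rz":-0.36,"fingers":-1},{"x":200,"y":-120,"z":-12,"rx":0,"ry":0,"rz":-0.48,"fingers":-1},{"x":250,"y":-150,"z":-15,"rx":0,"ry":0,"rz":-0.6,"fingers":-1},{"x":300,"y":-180,"z":-18,"rx":0,"ry":0,"rz":-0.72,"fingers":-1},{"x":350,"y":-210,"z":-20,"rx":0,"ry":0,"rz":-0.84,"fingers":-1},{"x":400,"y":-240,"z":-20,"rx":0,"ry":0,"rz":-0.96,"fingers":-1},{"x":447,"y":-267,"z":-20,"rx":0,"ry":0,"rz":-1.046,"fingers":-1},{"x":447,"y":-267,"z":-20,"rx":0,"ry":0,"rz":-1.046,"fingers":-1},{"x":447,"y":-267,"z":-20,"rx":0,"ry":0,"rz":-1.046,"fingers":-1},{"x":447,"y":-267,"z":-20,"rx":0,"ry":0,"rz":-1.046,"fingers":-1}])

```text
time_s: 1.6
tool_pos: [0.5595, -0.1819, 0.2503]
tool_rot: [-180.0, 0.0, 82.5]
force: [0.4, -0.2, 0.0]
grip_width: 0.087
grasp_force: 0.0
```

```bash
python3 - <<'E'
from h import *
print(sensors.get_obs()["tool_pos"],sensors.get_obs()["qpos"])
to([.446,.3715,.12],146.3)
E
```

```text
[ 0.55954772 -0.1818719   0.25026201] [ 40.09088769  12.37839986 -28.75283038  89.76590497   6.07428935
  79.43910313   3.32243343]
x 533.9 y -184.4 z 130.3 rz -1.113 force [ 0.4 -0.2  0. ]
```

>>> drive_tool(moves=[{"x":53,"y":-18,"z":0,"rx":0,"ry":0,"rz":-0.11,"fingers":-1},{"x":106,"y":-36,"z":0,"rx":0,"ry":0,"rz":-0.22,"fingers":-1},{"x":160,"y":-55,"z":0,"rx":0,"ry":0,"rz":-0.33,"fingers":-1},{"x":213,"y":-73,"z":0,"rx":0,"ry":0,"rz":-0.44,"fingers":-1},{"x":266,"y":-92,"z":10,"rx":0,"ry":0,"rz":-0.55,"fingers":-1},{"x":320,"y":-110,"z":20,"rx":0,"ry":0,"rz":-0.66,"fingers":-1},{"x":373,"y":-129,"z":40,"rx":0,"ry":0,"rz":-0.77,"fingers":-1},{"x":426,"y":-147,"z":65,"rx":0,"ry":0,"rz":-0.88,"fingers":-1},{"x":480,"y":-165,"z":90,"rx":0,"ry":0,"rz":-1.0,"fingers":-1},{"x":534,"y":-184,"z":110,"rx":0,"ry":0,"rz":-1.113,"fingers":-1},{"x":534,"y":-184,"z":130,"rx":0,"ry":0,"rz":-1.113,"fingers":-1},{"x":534,"y":-184,"z":130,"rx":0,"ry":0,"rz":-1.113,"fingers":-1},{"x":534,"y":-184,"z":130,"rx":0,"ry":0,"rz":-1.113,"fingers":-1}])

```text
time_s: 3.22
tool_pos: [0.4473, 0.371, 0.121]
tool_rot: [-180.0, 0.1, 146.3]
force: [-0.1, -0.1, 1.4]
grip_width: 0.0868
grasp_force: 0.0
```

```bash
python3 - <<'E'
from h import *
to([.446,.3715,.014],146.3)
c=cam("side");s=cv2.resize(c["image"][180:350,190:340],None,fx=3.5,fy=3.5,interpolation=cv2.INTER_CUBIC);cv2.imwrite("pics/g1.png",s[:,:,::-1])
E
```

```text
x 1.4 y -0.4 z 107.0 rz -0.001 force [-0.1 -0.1  1.4]
```

View pics/g1.png

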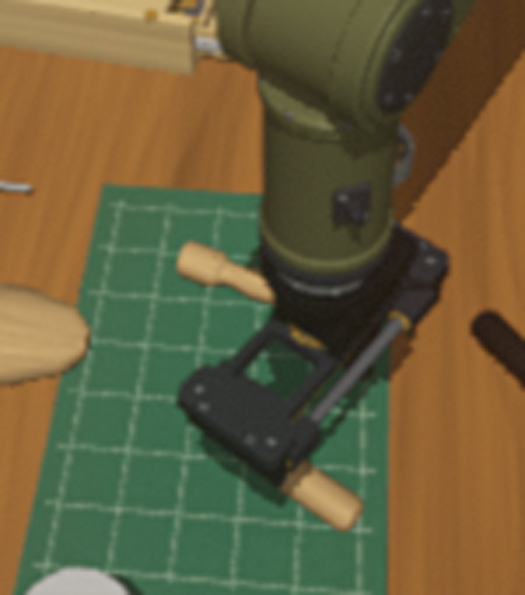

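The gripper hovers over the haft, with the haft end at crop (330,500), and its body lies across the awl. Nothing is in the way, so I descend and close.

>>> drive_tool(moves=[{"x":1,"y":0,"z":25,"rx":0,"ry":0,"rz":0,"fingers":-1},{"x":1,"y":0,"z":50,"rx":0,"ry":0,"rz":0,"fingers":-1},{"x":1,"y":0,"z":75,"rx":0,"ry":0,"rz":0,"fingers":-1},{"x":1,"y":0,"z":93,"rx":0,"ry":0,"rz":0,"fingers":-1},{"x":1,"y":0,"z":102,"rx":0,"ry":0,"rz":0,"fingers":-1},{"x":1,"y":0,"z":106,"rx":0,"ry":0,"rz":0,"fingers":-1},{"x":1,"y":0,"z":106,"rx":0,"ry":0,"rz":0,"fingers":-1},{"x":1,"y":0,"z":106,"rx":0,"ry":0,"rz":0,"fingers":0.2},{"x":1,"y":0,"z":106,"rx":0,"ry":0,"rz":0,"fingers":0.4},{"x":1,"y":0,"z":106,"rx":0,"ry":0,"rz":0,"fingers":1},{"x":1,"y":0,"z":106,"rx":0,"ry":0,"rz":0,"fingers":1},{"x":1,"y":0,"z":106,"rx":0,"ry":0,"rz":0,"fingers":1},{"x":1,"y":0,"z":106,"rx":0,"ry":0,"rz":0,"fingers":1},{"x":1,"y":0,"z":106,"rx":0,"ry":0,"rz":0,"fingers":1}], force=30)

```text
time_s: 5.03
tool_pos: [0.4446, 0.3735, 0.0145]
tool_rot: [-180.0, 0.0, 146.5]
force: [0.0, -0.4, 0.2]
grip_width: 0.0258
grasp_force: 30.0
```

Gripped at 25.8 mm, as expected. Lift straight up and look.

>>> drive_tool(moves=[{"x":0,"y":0,"z":-5,"rx":0,"ry":0,"rz":0,"fingers":1},{"x":0,"y":0,"z":-20,"rx":0,"ry":0,"rz":0,"fingers":1},{"x":0,"y":0,"z":-45,"rx":0,"ry":0,"rz":0,"fingers":1},{"x":0,"y":0,"z":-75,"rx":0,"ry":0,"rz":0,"fingers":1},{"x":0,"y":0,"z":-105,"rx":0,"ry":0,"rz":0,"fingers":1},{"x":0,"y":0,"z":-135,"rx":0,"ry":0,"rz":0,"fingers":1},{"x":0,"y":0,"z":-165,"rx":0,"ry":0,"rz":0,"fingers":1},{"x":0,"y":0,"z":-185,"rx":0,"ry":0,"rz":0,"fingers":1},{"x":0,"y":0,"z":-190,"rx":0,"ry":0,"rz":0,"fingers":1},{"x":0,"y":0,"z":-190,"rx":0,"ry":0,"rz":0,"fingers":1}])

```text
time_s: 6.28
tool_pos: [0.4446, 0.3733, 0.2041]
tool_rot: [-180.0, 0.0, 146.5]
force: [0.1, -0.5, 0.2]
grip_width: 0.0256
grasp_force: 30.0
```

```bash
python3 - <<'E'
from h import *
# well centre (mean of views) tray front (.460,-.174); awl grip 40 mm towards +y_c
x=np.array([.992,-.127]);y=np.array([.127,.992]);w=np.array([.460,-.174])+.059*x;g=w+.04*y;print(w,g)
to([*g,.12],82.7); to([*g,.205],82.7)
E
```

```text
[ 0.518528 -0.181493] [ 0.523608 -0.141813]
x -350.3 y -385.9 z 84.1 rz 1.113 force [ 0.1 -0.5  0.2]
x -350.3 y -385.9 z -0.9 rz 1.113 force [ 0.1 -0.5  0.2]
```

>>> drive_tool(moves=[{"x":-15,"y":-16,"z":0,"rx":0,"ry":0,"rz":0.04,"fingers":1},{"x":-42,"y":-46,"z":0,"rx":0,"ry":0,"rz":0.13,"fingers":1},{"x":-70,"y":-77,"z":0,"rx":0,"ry":0,"rz":0.22,"fingers":1},{"x":-98,"y":-108,"z":0,"rx":0,"ry":0,"rz":0.31,"fingers":1},{"x":-126,"y":-139,"z":0,"rx":0,"ry":0,"rz":0.4,"fingers":1},{"x":-154,"y":-170,"z":0,"rx":0,"ry":0,"rz":0.49,"fingers":1},{"x":-182,"y":-201,"z":0,"rx":0,"ry":0,"rz":0.58,"fingers":1},{"x":-210,"y":-232,"z":0,"rx":0,"ry":0,"rz":0.67,"fingers":1},{"x":-238,"y":-263,"z":0,"rx":0,"ry":0,"rz":0.76,"fingers":1},{"x":-266,"y":-294,"z":0,"rx":0,"ry":0,"rz":0.85,"fingers":1},{"x":-294,"y":-324,"z":0,"rx":0,"ry":0,"rz":0.94,"fingers":1},{"x":-322,"y":-355,"z":0,"rx":0,"ry":0,"rz":1.03,"fingers":1},{"x":-342,"y":-377,"z":20,"rx":0,"ry":0,"rz":1.09,"fingers":1},{"x":-350,"y":-386,"z":45,"rx":0,"ry":0,"rz":1.113,"fingers":1},{"x":-350,"y":-386,"z":70,"rx":0,"ry":0,"rz":1.113,"fingers":1},{"x":-350,"y":-386,"z":90,"rx":0,"ry":0,"rz":1.113,"fingers":1},{"x":-350,"y":-386,"z":100,"rx":0,"ry":0,"rz":1.113,"fingers":1},{"x":-350,"y":-386,"z":100,"rx":0,"ry":0,"rz":1.113,"fingers":1},{"x":-350,"y":-386,"z":100,"rx":0,"ry":0,"rz":1.113,"fingers":1}])

```text
time_s: 8.65
tool_pos: [0.5242, -0.1417, 0.1053]
tool_rot: [179.9, 0.0, 82.7]
force: [-0.2, 0.3, -1.0]
grip_width: 0.0252
grasp_force: 30.0
```

```bash
python3 - <<'E'
from h import *
to([.5236,-.1418,.026],82.7)
c=cam("side");a=cv2.resize(c["image"][95:215,160:310],None,fx=4,fy=4,interpolation=cv2.INTER_CUBIC);cv2.imwrite("pics/p1.png",a[:,:,::-1])
E
```

```text
x -0.1 y -0.6 z 79.3 rz 0.000 force [-0.2  0.3 -1. ]
```

View pics/p1.png

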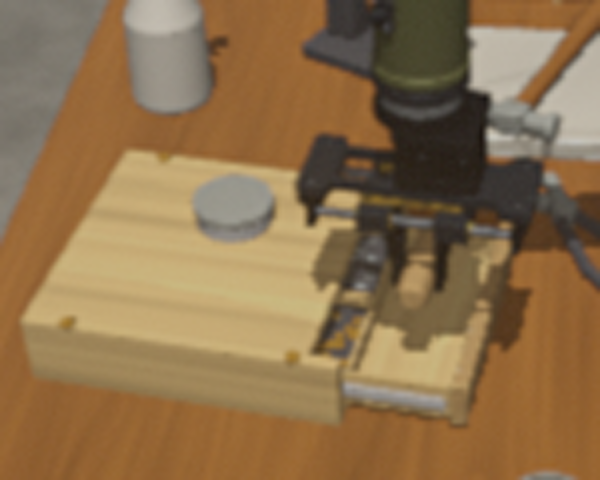

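The awl's haft, with its end at crop (415,285), hangs over the well between the rear wall and the front board. Lower it, slowing near the floor.

>>> drive_tool(moves=[{"x":0,"y":0,"z":15,"rx":0,"ry":0,"rz":0,"fingers":1},{"x":0,"y":0,"z":30,"rx":0,"ry":0,"rz":0,"fingers":1},{"x":0,"y":0,"z":45,"rx":0,"ry":0,"rz":0,"fingers":1},{"x":0,"y":0,"z":58,"rx":0,"ry":0,"rz":0,"fingers":1},{"x":0,"y":0,"z":66,"rx":0,"ry":0,"rz":0,"fingers":1},{"x":0,"y":0,"z":72,"rx":0,"ry":0,"rz":0,"fingers":1},{"x":0,"y":0,"z":75,"rx":0,"ry":0,"rz":0,"fingers":1},{"x":0,"y":0,"z":76,"rx":0,"ry":0,"rz":0,"fingers":1},{"x":0,"y":0,"z":76,"rx":0,"ry":0,"rz":0,"fingers":1}])

```text
time_s: 9.82
tool_pos: [0.5237, -0.1416, 0.0288]
tool_rot: [180.0, 0.0, 82.7]
force: [0.9, -0.9, -0.1]
grip_width: 0.0261
grasp_force: 30.0
```

>>> drive_tool(moves=[{"x":0,"y":0,"z":1,"rx":0,"ry":0,"rz":0,"fingers":1},{"x":0,"y":0,"z":2,"rx":0,"ry":0,"rz":0,"fingers":1},{"x":0,"y":0,"z":2.5,"rx":0,"ry":0,"rz":0,"fingers":1},{"x":0,"y":0,"z":2.5,"rx":0,"ry":0,"rz":0,"fingers":1}])

```text
time_s: 10.32
tool_pos: [0.5235, -0.1415, 0.026]
tool_rot: [-180.0, 0.0, 82.7]
force: [-0.1, -0.1, -1.3]
grip_width: 0.0253
grasp_force: 30.0
```

>>> drive_tool(moves=[{"x":0,"y":0,"z":0.5,"rx":0,"ry":0,"rz":0,"fingers":0.3},{"x":0,"y":0,"z":0.5,"rx":0,"ry":0,"rz":0,"fingers":0.1},{"x":0,"y":0,"z":0.5,"rx":0,"ry":0,"rz":0,"fingers":0.1},{"x":0,"y":0,"z":0.5,"rx":0,"ry":0,"rz":0,"fingers":0.1},{"x":0,"y":0,"z":0,"rx":0,"ry":0,"rz":0,"fingers":0.1}])

```text
time_s: 10.95
tool_pos: [0.5235, -0.1415, 0.0261]
tool_rot: [-180.0, 0.0, 82.7]
force: [0.9, 1.3, -0.2]
grip_width: 0.0392
grasp_force: 0.0
```

>>> drive_tool(moves=[{"x":0,"y":0,"z":-8,"rx":0,"ry":0,"rz":0,"fingers":0.1},{"x":0,"y":0,"z":-25,"rx":0,"ry":0,"rz":0,"fingers":0.1},{"x":0,"y":0,"z":-55,"rx":0,"ry":0,"rz":0,"fingers":0.1},{"x":0,"y":0,"z":-85,"rx":0,"ry":0,"rz":0,"fingers":0.1},{"x":0,"y":0,"z":-110,"rx":0,"ry":0,"rz":0,"fingers":0.1},{"x":0,"y":0,"z":-120,"rx":0,"ry":0,"rz":0,"fingers":1},{"x":0,"y":0,"z":-120,"rx":0,"ry":0,"rz":0,"fingers":1}])

```text
time_s: 11.82
tool_pos: [0.5239, -0.1416, 0.147]
tool_rot: [179.9, 0.0, 82.7]
force: [0.8, 0.1, -0.7]
grip_width: 0.0266
grasp_force: 0.0
```

```bash
python3 - <<'E'
from h import *
to([.415,-.168,.12],-7.3)
print(sensors.get_obs()["qpos"])
E
```

```text
x -40.0 y -104.7 z 27.0 rz 1.571 force [ 0.8  0.1 -0.7]
[ 4.12809465e+01  1.09598994e+01 -3.19810332e+01  1.03743214e+02
  6.32214357e+00  6.69550408e+01  1.66083741e-02]
```

>>> drive_tool(moves=[{"x":-4,"y":-11,"z":0,"rx":0,"ry":0,"rz":0.16,"fingers":1},{"x":-8,"y":-22,"z":0,"rx":0,"ry":0,"rz":0.32,"fingers":1},{"x":-12,"y":-33,"z":0,"rx":0,"ry":0,"rz":0.48,"fingers":1},{"x":-16,"y":-44,"z":0,"rx":0,"ry":0,"rz":0.64,"fingers":1},{"x":-20,"y":-55,"z":0,"rx":0,"ry":0,"rz":0.8,"fingers":1},{"x":-25,"y":-66,"z":0,"rx":0,"ry":0,"rz":0.96,"fingers":1},{"x":-30,"y":-78,"z":0,"rx":0,"ry":0,"rz":1.12,"fingers":1},{"x":-34,"y":-90,"z":5,"rx":0,"ry":0,"rz":1.28,"fingers":1},{"x":-38,"y":-100,"z":15,"rx":0,"ry":0,"rz":1.44,"fingers":1},{"x":-40,"y":-105,"z":25,"rx":0,"ry":0,"rz":1.571,"fingers":1},{"x":-40,"y":-105,"z":27,"rx":0,"ry":0,"rz":1.571,"fingers":1},{"x":-40,"y":-105,"z":27,"rx":0,"ry":0,"rz":1.571,"fingers":1},{"x":-40,"y":-105,"z":27,"rx":0,"ry":0,"rz":1.571,"fingers":1}])

```text
time_s: 13.45
tool_pos: [0.4147, -0.1678, 0.1192]
tool_rot: [-180.0, -0.0, -7.2]
force: [-0.4, 0.2, -0.2]
grip_width: 0.0005
grasp_force: 0.0
```

```bash
python3 - <<'E'
from h import *
to([.415,-.168,.034],-7.3)
c=cam("side");a=c["image"][95:215,160:310];b=cam("top")["image"][112:232,268:360]
a=cv2.resize(a,None,fx=3,fy=3,interpolation=cv2.INTER_CUBIC);b=cv2.resize(b,None,fx=3,fy=3,interpolation=cv2.INTER_CUBIC)
cv2.imwrite("pics/p2.png",np.hstack([a,b])[:,:,::-1])
E
```

```text
x 0.3 y 0.2 z 85.2 rz 0.002 force [-0.4  0.2 -0.2]
```

View pics/p2.png

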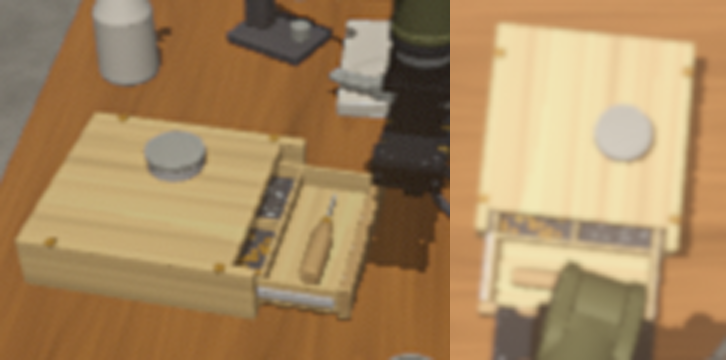

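The awl lies flat across the front well, with the haft at crop (318,245) and the spike at (333,205), clear of the walls and the fingers. I go down in front of the tray's board.

>>> drive_tool(moves=[{"x":0,"y":0,"z":20,"rx":0,"ry":0,"rz":0,"fingers":1},{"x":0,"y":0,"z":40,"rx":0,"ry":0,"rz":0,"fingers":1},{"x":0,"y":0,"z":60,"rx":0,"ry":0,"rz":0,"fingers":1},{"x":0,"y":0,"z":77,"rx":0,"ry":0,"rz":0,"fingers":1},{"x":0,"y":0,"z":85,"rx":0,"ry":0,"rz":0,"fingers":1},{"x":5,"y":0,"z":85,"rx":0,"ry":0,"rz":0,"fingers":1},{"x":10,"y":0,"z":85,"rx":0,"ry":0,"rz":0,"fingers":1},{"x":15,"y":0,"z":85,"rx":0,"ry":0,"rz":0,"fingers":1},{"x":20,"y":0,"z":85,"rx":0,"ry":0,"rz":0,"fingers":1},{"x":23,"y":0,"z":85,"rx":0,"ry":0,"rz":0,"fingers":1},{"x":26,"y":0,"z":85,"rx":0,"ry":0,"rz":0,"fingers":1},{"x":29,"y":0,"z":85,"rx":0,"ry":0,"rz":0,"fingers":1},{"x":32,"y":0,"z":85,"rx":0,"ry":0,"rz":0,"fingers":1},{"x":35,"y":0,"z":85,"rx":0,"ry":0,"rz":0,"fingers":1},{"x":38,"y":0,"z":85,"rx":0,"ry":0,"rz":0,"fingers":1},{"x":41,"y":0,"z":85,"rx":0,"ry":0,"rz":0,"fingers":1},{"x":44,"y":0,"z":85,"rx":0,"ry":0,"rz":0,"fingers":1}])

```text
time_s: 15.68
tool_pos: [0.4574, -0.1734, 0.0337]
tool_rot: [-180.0, 0.1, -7.3]
force: [-1.7, 0.3, -0.3]
grip_width: 0.0004
grasp_force: 1.1
```

In contact: about 2 N, sliding friction. Keep pushing steadily.

>>> drive_tool(moves=[{"x":3,"y":0,"z":0,"rx":0,"ry":0,"rz":0,"fingers":1},{"x":6,"y":0,"z":0,"rx":0,"ry":0,"rz":0,"fingers":1},{"x":9,"y":0,"z":0,"rx":0,"ry":0,"rz":0,"fingers":1},{"x":12,"y":0,"z":0,"rx":0,"ry":0,"rz":0,"fingers":1},{"x":15,"y":0,"z":0,"rx":0,"ry":0,"rz":0,"fingers":1},{"x":18,"y":0,"z":0,"rx":0,"ry":0,"rz":0,"fingers":1},{"x":21,"y":0,"z":0,"rx":0,"ry":0,"rz":0,"fingers":1},{"x":24,"y":0,"z":0,"rx":0,"ry":0,"rz":0,"fingers":1},{"x":27,"y":0,"z":0,"rx":0,"ry":0,"rz":0,"fingers":1},{"x":30,"y":0,"z":0,"rx":0,"ry":0,"rz":0,"fingers":1},{"x":33,"y":0,"z":0,"rx":0,"ry":0,"rz":0,"fingers":1},{"x":36,"y":0,"z":0,"rx":0,"ry":0,"rz":0,"fingers":1},{"x":39,"y":0,"z":0,"rx":0,"ry":0,"rz":0,"fingers":1},{"x":42,"y":0,"z":0,"rx":0,"ry":0,"rz":0,"fingers":1},{"x":45,"y":0,"z":0,"rx":0,"ry":0,"rz":0,"fingers":1},{"x":48,"y":0,"z":0,"rx":0,"ry":0,"rz":0,"fingers":1},{"x":51,"y":0,"z":0,"rx":0,"ry":0,"rz":0,"fingers":1},{"x":54,"y":0,"z":0,"rx":0,"ry":0,"rz":0,"fingers":1}])

```text
time_s: 17.92
tool_pos: [0.5117, -0.1803, 0.0341]
tool_rot: [180.0, -0.0, -7.3]
force: [-2.4, 0.2, 0.8]
grip_width: 0.0006
grasp_force: 1.1
```

>>> drive_tool(moves=[{"x":2,"y":0,"z":0,"rx":0,"ry":0,"rz":0,"fingers":1},{"x":4,"y":0,"z":0,"rx":0,"ry":0,"rz":0,"fingers":1},{"x":6,"y":0,"z":0,"rx":0,"ry":0,"rz":0,"fingers":1},{"x":8,"y":0,"z":0,"rx":0,"ry":0,"rz":0,"fingers":1},{"x":10,"y":0,"z":0,"rx":0,"ry":0,"rz":0,"fingers":1},{"x":12,"y":0,"z":0,"rx":0,"ry":0,"rz":0,"fingers":1},{"x":14,"y":0,"z":0,"rx":0,"ry":0,"rz":0,"fingers":1},{"x":16,"y":0,"z":0,"rx":0,"ry":0,"rz":0,"fingers":1},{"x":18,"y":0,"z":0,"rx":0,"ry":0,"rz":0,"fingers":1},{"x":20,"y":0,"z":0,"rx":0,"ry":0,"rz":0,"fingers":1},{"x":22,"y":0,"z":0,"rx":0,"ry":0,"rz":0,"fingers":1}])

```text
time_s: 19.3
tool_pos: [0.5334, -0.1831, 0.034]
tool_rot: [180.0, 0.0, -7.3]
force: [-2.1, -0.1, 0.4]
grip_width: 0.0006
grasp_force: 1.0
```

>>> drive_tool(moves=[{"x":2,"y":0,"z":0,"rx":0,"ry":0,"rz":0,"fingers":1},{"x":4,"y":0,"z":0,"rx":0,"ry":0,"rz":0,"fingers":1},{"x":6,"y":0,"z":0,"rx":0,"ry":0,"rz":0,"fingers":1},{"x":8,"y":0,"z":0,"rx":0,"ry":0,"rz":0,"fingers":1},{"x":10,"y":0,"z":0,"rx":0,"ry":0,"rz":0,"fingers":1}])

```text
time_s: 19.92
tool_pos: [0.5407, -0.1839, 0.0333]
tool_rot: [-180.0, 0.3, -7.3]
force: [-7.4, 1.2, 2.8]
grip_width: 0.0004
grasp_force: 3.9
```

The ejector is engaged at 7.5 N.

>>> drive_tool(moves=[{"x":1.5,"y":0,"z":0,"rx":0,"ry":0,"rz":0,"fingers":1},{"x":3,"y":0,"z":0,"rx":0,"ry":0,"rz":0,"fingers":1},{"x":4.5,"y":0,"z":0,"rx":0,"ry":0,"rz":0,"fingers":1},{"x":6,"y":0,"z":0,"rx":0,"ry":0,"rz":0,"fingers":1},{"x":7.5,"y":0,"z":0,"rx":0,"ry":0,"rz":0,"fingers":1},{"x":9,"y":0,"z":0,"rx":0,"ry":0,"rz":0,"fingers":1},{"x":10.5,"y":0,"z":0,"rx":0,"ry":0,"rz":0,"fingers":1},{"x":12,"y":0,"z":0,"rx":0,"ry":0,"rz":0,"fingers":1},{"x":13.5,"y":0,"z":0,"rx":0,"ry":0,"rz":0,"fingers":1},{"x":15,"y":0,"z":0,"rx":0,"ry":0,"rz":0,"fingers":1}])

```text
time_s: 21.18
tool_pos: [0.5537, -0.1857, 0.0327]
tool_rot: [-180.0, 0.6, -7.3]
force: [-11.5, 1.5, 5.6]
grip_width: 0.0002
grasp_force: 5.9
```

>>> drive_tool(moves=[{"x":1,"y":0,"z":0,"rx":0,"ry":0,"rz":0,"fingers":1},{"x":2,"y":0,"z":0,"rx":0,"ry":0,"rz":0,"fingers":1},{"x":3,"y":0,"z":0,"rx":0,"ry":0,"rz":0,"fingers":1},{"x":4,"y":0,"z":0,"rx":0,"ry":0,"rz":0,"fingers":1},{"x":5,"y":0,"z":0,"rx":0,"ry":0,"rz":0,"fingers":1},{"x":6,"y":0,"z":0,"rx":0,"ry":0,"rz":0,"fingers":1}])

```text
time_s: 21.92
tool_pos: [0.5595, -0.1864, 0.0327]
tool_rot: [-180.0, 0.6, -7.3]
force: [-12.1, 2.0, 4.5]
grip_width: 0.0005
grasp_force: 6.1
```

>>> drive_tool(moves=[{"x":1,"y":0,"z":0,"rx":0,"ry":0,"rz":0,"fingers":1},{"x":2,"y":0,"z":0,"rx":0,"ry":0,"rz":0,"fingers":1},{"x":3,"y":0,"z":0,"rx":0,"ry":0,"rz":0,"fingers":1}])

```text
time_s: 22.3
tool_pos: [0.5623, -0.1868, 0.0327]
tool_rot: [-180.0, 0.6, -7.3]
force: [-12.8, 1.6, 4.4]
grip_width: 0.0004
grasp_force: 6.3
```

>>> drive_tool(moves=[{"x":0.7,"y":0,"z":0,"rx":0,"ry":0,"rz":0,"fingers":1},{"x":1.4,"y":0,"z":0,"rx":0,"ry":0,"rz":0,"fingers":1},{"x":2.1,"y":0,"z":0,"rx":0,"ry":0,"rz":0,"fingers":1}])

```text
time_s: 22.68
tool_pos: [0.5638, -0.187, 0.0325]
tool_rot: [-180.0, 0.7, -7.3]
force: [-13.5, 2.5, 5.0]
grip_width: 0.0006
grasp_force: 6.9
```

>>> drive_tool(moves=[{"x":0.7,"y":0,"z":0,"rx":0,"ry":0,"rz":0,"fingers":1},{"x":1.4,"y":0,"z":0,"rx":0,"ry":0,"rz":0,"fingers":1}])

```text
time_s: 22.92
tool_pos: [0.565, -0.1872, 0.0325]
tool_rot: [-180.0, 0.7, -7.3]
force: [-14.0, 2.1, 5.7]
grip_width: 0.0007
grasp_force: 6.9
```

>>> drive_tool(moves=[{"x":0.6,"y":0,"z":0,"rx":0,"ry":0,"rz":0,"fingers":1},{"x":1.2,"y":0,"z":0,"rx":0,"ry":0,"rz":0,"fingers":1}])

```text
time_s: 23.18
tool_pos: [0.5658, -0.1873, 0.0324]
tool_rot: [-180.0, 0.7, -7.3]
force: [-14.5, 1.4, 5.4]
grip_width: 0.0004
grasp_force: 7.5
```

>>> drive_tool(moves=[{"x":0.5,"y":0,"z":0,"rx":0,"ry":0,"rz":0,"fingers":1},{"x":1,"y":0,"z":0,"rx":0,"ry":0,"rz":0,"fingers":1}])

```text
time_s: 23.42
tool_pos: [0.5662, -0.1874, 0.0322]
tool_rot: [-180.0, 0.8, -7.3]
force: [-15.9, 2.2, 6.3]
grip_width: 0.0004
grasp_force: 8.2
```

>>> drive_tool(moves=[{"x":0.3,"y":0,"z":0,"rx":0,"ry":0,"rz":0,"fingers":1},{"x":0.6,"y":0,"z":0,"rx":0,"ry":0,"rz":0,"fingers":1}])

```text
time_s: 23.68
tool_pos: [0.5663, -0.1874, 0.0321]
tool_rot: [-180.0, 0.9, -7.3]
force: [-17.3, 1.3, 7.9]
grip_width: 0.0004
grasp_force: 8.6
```

17.3 N along the push, stiffening on the buffer. Let go slowly.

>>> drive_tool(moves=[{"x":-2,"y":0,"z":0,"rx":0,"ry":0,"rz":0,"fingers":1},{"x":-4,"y":0,"z":0,"rx":0,"ry":0,"rz":0,"fingers":1},{"x":-6,"y":0,"z":0,"rx":0,"ry":0,"rz":0,"fingers":1},{"x":-8,"y":0,"z":0,"rx":0,"ry":0,"rz":0,"fingers":1},{"x":-10,"y":0,"z":0,"rx":0,"ry":0,"rz":0,"fingers":1},{"x":-12,"y":0,"z":0,"rx":0,"ry":0,"rz":0,"fingers":1},{"x":-14,"y":0,"z":0,"rx":0,"ry":0,"rz":0,"fingers":1},{"x":-16,"y":0,"z":0,"rx":0,"ry":0,"rz":0,"fingers":1}])

```text
time_s: 24.68
tool_pos: [0.5591, -0.1862, 0.0349]
tool_rot: [180.0, -0.2, -7.3]
force: [-1.1, -0.2, 0.5]
grip_width: 0.0005
grasp_force: 0.0
```

The force dropped to zero 7 mm back, so it is latched. Back off clear and look.

>>> drive_tool(moves=[{"x":-5,"y":0,"z":0,"rx":0,"ry":0,"rz":0,"fingers":1},{"x":-15,"y":0,"z":0,"rx":0,"ry":0,"rz":0,"fingers":1},{"x":-35,"y":0,"z":0,"rx":0,"ry":0,"rz":0,"fingers":1},{"x":-60,"y":0,"z":0,"rx":0,"ry":0,"rz":0,"fingers":1},{"x":-80,"y":0,"z":0,"rx":0,"ry":0,"rz":0,"fingers":1},{"x":-90,"y":0,"z":-20,"rx":0,"ry":0,"rz":0,"fingers":1},{"x":-95,"y":0,"z":-60,"rx":0,"ry":0,"rz":0,"fingers":1},{"x":-95,"y":0,"z":-80,"rx":0,"ry":0,"rz":0,"fingers":1},{"x":-95,"y":0,"z":-80,"rx":0,"ry":0,"rz":0,"fingers":1},{"x":-95,"y":0,"z":-80,"rx":0,"ry":0,"rz":0,"fingers":1}])

```text
time_s: 25.92
tool_pos: [0.4624, -0.1739, 0.1131]
tool_rot: [-180.0, 0.1, -7.3]
force: [-0.5, 0.0, 0.0]
grip_width: 0.0001
grasp_force: 0.0
```

```bash
python3 - <<'E'
from h import *
c=cam("side");a=c["image"][95:215,160:310];b=cam("top")["image"][112:232,268:360]
a=cv2.resize(a,None,fx=3,fy=3,interpolation=cv2.INTER_CUBIC);b=cv2.resize(b,None,fx=3,fy=3,interpolation=cv2.INTER_CUBIC)
cv2.imwrite("pics/e.png",np.hstack([a,b])[:,:,::-1])
E
```

```text
(no output)
```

View pics/e.png

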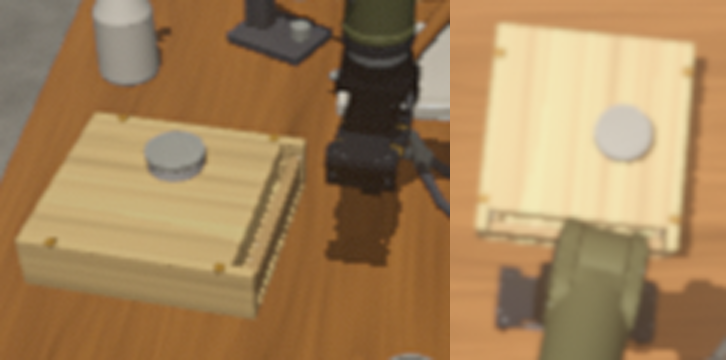

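The tray sits flush between the cheeks, with its front along side crop (280,215). The fingers are well clear and the wax tin has not moved. Handing in.

```bash
python3 -c "
from h import *
print(workorder.sign_off())"
```

```text
the job is handed in; nothing more can be done
None
```

The awl was laid flat in the front well, and the tray was pressed to about 17 N along the push. It stayed shut after I let go, and the job is handed in; the sign-off returned no verdict.

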